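Seal the food canisters in order

TASK

Seal the three round food canisters by lightly pressing the button in the middle of each lid down flush with your fingertips: the tallest canister first (its contents go stale fastest), then the middle-sized one, then the shortest. The square canister is still in use, so leave its button up. Only press: do not lift, tip or shift the canisters, and leave the other things on the worktop where they are.

Things in the scene. Friction and masses are not known exactly. Their poses are not given: they have to be found in the camera images.
- tall: The tallest and slimmest round canister, 200 mm high to the top of its lid, 90 mm across the lid. White plastic with a flat grey lid, loose on the worktop, about 0.4 to 0.9 kg. Origin at the centre of its underside; z up, vertical axis through the lid button.
- tall_button_top (a point): Centre of the top face of the round white button (52 mm across) in the middle of the tall canister's lid; it moves with the button. It stands about 10 mm proud of the lid while up, so 210 mm above the canister's underside.
- tall_button (a joint): How far that button is pushed down, in m: 0 to 0.0015 at the start (up), 0.010 flush with the lid, 0.018 at its hard stop. A friction catch with a soft spring: pushing it down takes about 3 N plus 0.3 N per mm (6 N at flush) plus a little for speed; it stays where it is left, except that from deeper than flush it comes back up to flush.
- middle: The middle-sized round canister, 150 mm high to the top of its lid, 106 mm across the lid. White plastic with a flat grey lid, loose on the worktop, about 0.4 to 0.9 kg. Origin at the centre of its underside; z up, vertical axis through the lid button.
- middle_button_top (a point): Centre of the top face of the round white button (52 mm across) in the middle of the middle canister's lid; it moves with the button. It stands about 10 mm proud of the lid while up, so 160 mm above the canister's underside.
- middle_button (a joint): How far that button is pushed down, in m: 0 to 0.0015 at the start (up), 0.010 flush with the lid, 0.018 at its hard stop. A friction catch with a soft spring: pushing it down takes about 3 N plus 0.3 N per mm (6 N at flush) plus a little for speed; it stays where it is left, except that from deeper than flush it comes back up to flush.
- short: The shortest and widest round canister, 105 mm high to the top of its lid, 116 mm across the lid. White plastic with a flat grey lid, loose on the worktop, about 0.4 to 0.9 kg. Origin at the centre of its underside; z up, vertical axis through the lid button.
- short_button_top (a point): Centre of the top face of the round white button (52 mm across) in the middle of the short canister's lid; it moves with the button. It stands about 10 mm proud of the lid while up, so 115 mm above the canister's underside.
- short_button (a joint): How far that button is pushed down, in m: 0 to 0.0015 at the start (up), 0.010 flush with the lid, 0.018 at its hard stop. A friction catch with a soft spring: pushing it down takes about 3 N plus 0.3 N per mm (6 N at flush) plus a little for speed; it stays where it is left, except that from deeper than flush it comes back up to flush.
- square: The square canister, 100 x 100 mm in plan, 130 mm high to the top of its lid. White plastic with a flat grey lid, loose on the worktop, about 0.4 to 0.9 kg. Origin at the centre of its underside; z up, vertical axis through the lid button.
- square_button_top (a point): Centre of the top face of the round white button (52 mm across) in the middle of the square canister's lid; it moves with the button. It stands about 10 mm proud of the lid while up, so 140 mm above the canister's underside.
- square_button (a joint): How far that button is pushed down, in m: 0 to 0.0015 at the start (up), 0.010 flush with the lid, 0.018 at its hard stop. A friction catch with a soft spring: pushing it down takes about 3 N plus 0.3 N per mm (6 N at flush) plus a little for speed; it stays where it is left, except that from deeper than flush it comes back up to flush.
- mug: Steel mug, 80 mm across, 95 mm high, with a side handle. Loose bystander; origin at the centre of its underside.
- shaker: White ceramic salt shaker, 44 mm across, 86 mm high. Loose bystander; origin at the centre of its underside.
- jar: Amber glass jar with a steel lid, 60 mm across, 85 mm high. Loose bystander; origin at the centre of its underside.
- oil: Green glass oil bottle, 56 mm across, 165 mm high. Loose bystander; origin at the centre of its underside.
- bowl: Terracotta-coloured bowl, 120 mm across, 55 mm high. Loose bystander; origin at the centre of its underside.
- spoon: Wooden spoon, 240 mm long, lying flat behind the canisters. Loose bystander; its length runs along its x axis.
There are look-alikes about, which are no part of the job. What is shaped like the middle but orange or purple is not meant.

How it is judged (in metres and radians):
On the way, in this order (a step that is already met when the one before it is completed fails the run):
1. the tallest canister's button is down, the other buttons still up (value of joint tall_button above 0.006 m and value of joint each of middle_button, short_button, square_button below 0.004 m), for 0.2 s.
2. then the middle-sized canister's button is down, the shortest's still up (value of joint each of tall_button, middle_button above 0.006 m and value of joint each of short_button, square_button below 0.004 m), for 0.2 s.
3. then the shortest canister's button is down as well (value of joint each of tall_button, middle_button, short_button above 0.006 m and value of joint square_button below 0.004 m), for 0.2 s.
At the end, for the whole second after the job is handed in: The buttons of the three round canisters are at least 6 mm down (flush is 10 mm), the square one's less than 4 mm; all four canisters stand upright on the worktop (within 0.05 rad), at rest and within 25 mm of where they started; the bystanders are within 30 mm of where they started (all of step 3 and angle between each of tall, middle, short, square's own z axis and vertical below 0.05 rad and distance of each of tall, middle, short, square from where it was at the start of the episode below 0.025 m and height (world z) of each of tall, middle, short, square below 0.005 m and linear speed of each of tall, middle, short, square below 0.02 m/s and distance of each of mug, shaker, jar, oil, bowl, spoon from where it was at the start of the episode below 0.03 m); the robot touches nothing.
It fails at once if a canister is pressed harder than 25 N (contact force between any of the arm, the fingers and tall above 25 N or contact force between any of the arm, the fingers and middle above 25 N or contact force between any of the arm, the fingers and short above 25 N or contact force between any of the arm, the fingers and square above 25 N).
It fails at once if a canister is lifted more than 8 mm or tipped more than 0.2 rad (height (world z) of any of tall, middle, short, square above 0.008 m or angle between any of tall, middle, short, square's own z axis and vertical above 0.2 rad).
It fails at once if a canister is shifted more than 25 mm (distance of any of tall, middle, short, square from where it was at the start of the episode above 0.025 m).
It fails at once if the square canister's button is pushed 4 mm down or more (value of joint square_button above 0.004 m).
It fails at once if another thing on the worktop is moved more than 30 mm (distance of any of mug, shaker, jar, oil, bowl, spoon from where it was at the start of the episode above 0.03 m).
It also fails if it takes over 59 s, if anything falls off the work surface, if the arm or the gripper's body presses on something with over 40 N, if the wrist force passes 120 N, or if a joint passes its speed limit or range.

ROBOT

A 6-joint arm with a two-finger parallel gripper is mounted at the origin on the work surface. World frame = base frame: x ahead of the robot, y to its left, z up, the work surface at z = 0. Lengths are in m, angles in degrees, forces in N, time in s.
With the tool pointing down it reaches from about 0.35 to 0.875 m from the base axis. Payload 4.2 kg.
Tool frame: the origin (TCP) lies on the centre line of the jaws, within the pads' length; the fingertips stand tip_reach ahead of it and the grasp point (between the pads) is the TCP (tip_reach is the distance from the TCP to the fingertips, in m); z points along the fingers, y is the line along which they close (so a half turn about z gives the same grasp; the last joint's range is limited). The gripper opens to 87 mm and grips with 3 to 60 N. Pads are 19 mm wide; open, the fingers measure 117 mm over their backs; the gripper's body (75 mm by 190 mm) begins 51 mm behind the grasp point.
Start: joints at [89.129, 22.042, 0.453, 0, -68.411, -14.817], TCP at [0.169, 0.602, 0.218] pointing down, gripper open.
Joint ranges: [-179.83, 179.83], [-69.29, 118.12], [-61.27, 80.66], [-181.25, 117.63], [-171.15, -9.14], [-177.46, 177.46]. Speed limits (degrees/s): [159.86, 159.86, 180, 180, 180, 180].

INTERFACE

Orientations are given as a 3x3 rotation matrix whose columns are the frame's x, y, z axes.
In Python, from station import sense, capture, finish_job, tip_reach gives the robot as it stands.
- The arm moves only by the tool arm_command, never from a script. Its argument "deltas" is a list of rows, each a list of 7 numbers: the turn, a rotation vector about the tool's x, y, z in rad, then the shift along the tool's x, y, z in cm, then the closure, from -1 (fully open) to 1 (shut), so that 0 is half open. In form: [[rx, ry, rz, dx, dy, dz, hand], ...]. A call has 1 to 8 rows; each row is the pose to reach, as a shift and turn from the pose commanded when the call began, along the tool's axes at that moment; what a row does not reach only later rows make up. A row lasts 1/12 s, in which the tool goes at most 41.7 mm and 7.16 degrees, less where a joint would pass 70% of its speed; a pose out of reach is approached as far as the arm can. A call with a gripper value outside its range is refused whole. The fingers move at their own pace and stop on an object; the grip force is fixed at half the most. Time passes only in rows, so rows that repeat a pose let the fingers close. It gives the time, the measured TCP pose, the force, the opening and the grip force at its end, in the units of the state.
- sense(): the state, without advancing time (a new reading comes with each control period).
- capture(name): name is "scene" or "top" or "wrist"; returns a dict with "pixels" (400x640x3 uint8, blue, green, red), "fovy" (degrees; the focal length in pixels is half the picture's height over the tangent of half this angle, whatever the lens; pixels are square), "cx", "cy" (the principal point, pixels), "k1" (the pictures are not rectified: a ray, as slopes to the right and down, at radius r is drawn at 1 + k1 r^2 times it, then the intrinsics apply), "rvec" (rotation vector, rad) and "tvec" (3), from world to camera coordinates, as OpenCV has them. Camera axes: x right, y down, z forward; pixel columns grow to the right and rows downward; lengths in m; the calibration is good to about 2 mm. A picture is of the moment at which its call begins. There is no depth.
- finish_job(): hands the job in; it is judged then, once.
The state is a dict: "time_s": time; "joints": joint angles; "joint_velocities": joint speeds; "effort": joint torques, N m; "tcp_pos": TCP position; "ee_rot": TCP orientation; "wrist_force": force on the tool from outside, world axes, zero at the start; "moment": the same for the moment, N m; "gripper_width": opening from 0.0 (shut) to 1.0 (fully open); "gripper_force": force on a finger pad.
Only numpy, scipy, OpenCV 4.12 (cv2) and the standard library are available. Lean on these libraries where they do the work, as an engineer would, in place of code of your own. Each camera call takes 0.05 s, during which the arm holds its last target. There are 200 camera calls.

## Working session

There is one attempt and no reset: what is moved stays moved. The work goes in short steps, Python scripts to look and compute and a tool call to move; the robot and the scene stay as the last step left them, time stands still between calls to the robot, and variables do not carry over. Pictures are saved under pics/ and viewed, at most 10 in all, crops included, and the job is handed in when it is done.

Besides the shell and the picture viewer there is one more tool, called by a JSON object that holds its "name" and its "arguments", one argument or row to a line. arm_command: Moves the arm, as the interface text tells. Its arguments: {"type":"object","properties":{"deltas":{"type":"array"}},"required":["deltas"]}

```bash
mkdir -p pics; python3 - <<'E'
from station import sense,capture,tip_reach
import cv2,pickle
s=sense();print(tip_reach,s['time_s'],s['tcp_pos'],s['ee_rot'],s['wrist_force'],s['gripper_width'])
for n in("scene","top"):
    c=capture(n);pickle.dump(c,open(n+'.pkl','wb'));cv2.imwrite(f'pics/{n}0.png',c['pixels'])
    print(n,{k:v for k,v in c.items() if k!='pixels'})
E
```

```text
0.019 0.0 [0.16880694 0.60112432 0.21715244] [[ 9.62700257e-01 -2.70569730e-01 -4.86164392e-04]
 [-2.70570139e-01 -9.62697807e-01 -2.17527455e-03]
 [ 1.20534052e-04  2.22567893e-03 -9.99997516e-01]] [0.27924513 0.67326522 0.81750084] 0.999503866082152
scene {'fovy': 56.72355921889536, 'cx': 322.8902857010427, 'cy': 203.4846236996775, 'k1': -0.07545931479565834, 'rvec': array([ 1.09758364,  2.1744034 , -1.16728478]), 'tvec': array([ 0.30663324, -0.10670512,  1.25549238])}
top {'fovy': 55.033804969742256, 'cx': 322.53479033516544, 'cy': 205.01816080028766, 'k1': -0.0005667924941178548, 'rvec': array([ 2.19235643, -2.17564479,  0.086701  ]), 'tvec': array([-0.00663803,  0.57453788,  1.1500522 ])}
```

View pics/scene0.png

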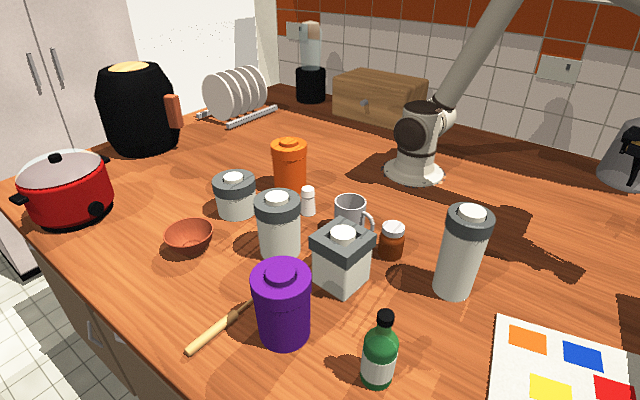

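View pics/top0.png

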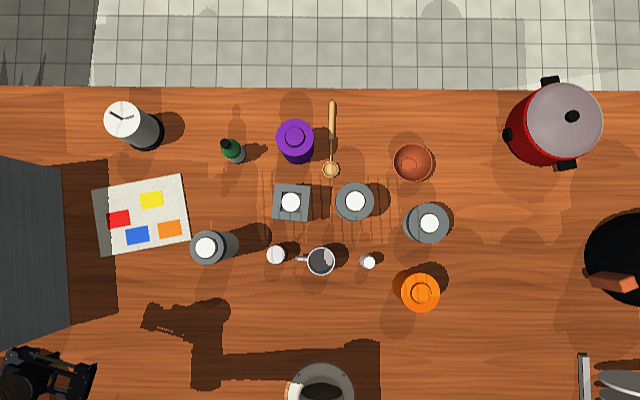

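The scene view shows tall at (470,212), middle (278,198), short (233,178) and square (343,233). In the top view they are tall (205,247), square (291,202), middle (355,201) and short (429,223). The orange (420,293) and purple (295,138) canisters are look-alikes and not meant. The three round white canisters with grey lids fit the description.

```bash
cat > h.py <<'E'
import cv2,numpy as np
def cam(c):
    f=200/np.tan(np.radians(c['fovy'])/2)
    R=cv2.Rodrigues(c['rvec'])[0]; K=np.array([[f,0,c['cx']],[0,f,c['cy']],[0,0,1.]])
    return K,R,-R.T@c['tvec'],np.array([c['k1'],0,0,0.])
def ray(c,p):
    K,R,o,D=cam(c); u=cv2.undistortPoints(np.array([[p]],float),K,D)[0,0]
    d=R.T@np.array([*u,1]); return o,d/np.linalg.norm(d)
def onz(c,p,z):
    o,d=ray(c,p); return o+d*(z-o[2])/d[2]
def proj(c,P):
    K,R,o,D=cam(c); return cv2.projectPoints(np.array([P],float),c['rvec'],c['tvec'],K,D)[0][0,0]
def tri(c1,p1,c2,p2):
    o1,d1=ray(c1,p1);o2,d2=ray(c2,p2)
    t=np.linalg.lstsq(np.c_[d1,-d2],o2-o1,rcond=None)[0]
    a,b=o1+d1*t[0],o2+d2*t[1]; return (a+b)/2,np.linalg.norm(a-b)
def blob(c,seed,r,thr):
    x,y=seed; im=c['pixels'][y-r:y+r,x-r:x+r].min(2)
    m=(im>thr).astype(np.uint8)
    n,l,s,ce=cv2.connectedComponentsWithStats(m)
    i=l[r,r]
    if i==0:return None
    cn=max(cv2.findContours((l==i).astype(np.uint8),0,1)[0],key=cv2.contourArea)
    (ex,ey),ax,_=cv2.fitEllipse(cn)
    return np.array([ex+x-r,ey+y-r]),ax,s[i,4]
E
python3 - <<'E'
import pickle,numpy as np
from h import *
S,T=[pickle.load(open(n+'.pkl','rb')) for n in('scene','top')]
print('cams',cam(S)[2],cam(T)[2])
for n,a,b,z in(('tall',(471,211),(205,247),.21),('middle',(277,196),(355,201),.16),('short',(233,177),(429,223),.115),('square',(343,233),(291,202),.14)):
    A,B=[blob(c,p,22,t) for c,p,t in((S,a,225),(T,b,225))]
    print(n,A,B)
    if B: 
        P=onz(T,B[0],z); print('  top plane',P.round(4),'diam px exp',cam(T)[0][0,0]*.052/(cam(T)[2][2]-z))
        if A: print('  scene plane',onz(S,A[0],z).round(4),'tri',tri(S,A[0],T,B[0]))
for n,p,z in(('oil',(232,147),.1),('purple',(295,138),.15),('orange',(420,293),.15),('jar',(276,255),.085),('mug',(320,262),.095),('shaker',(369,262),.086)): print(n,onz(T,p,z).round(3))
E
```

```text
cams [1.07871599 0.40192855 0.5970731 ] [4.85284507e-01 1.05728594e-03 1.19048550e+00]
tall (array([472.61335945, 210.02589417]), (13.152649879455566, 26.90850830078125), np.int32(307)) (array([204.95137978, 247.36084366]), (17.975727081298828, 18.775869369506836), np.int32(291))
  top plane [0.4501 0.2958 0.21  ] diam px exp 20.36117074681027
  scene plane [0.4488 0.2962 0.21  ] tri (array([0.45001316, 0.29606297, 0.21054225]), np.float64(0.0007920724405759786))
middle (array([276.42506599, 195.66421509]), (11.41909408569336, 22.71283721923828), np.int32(228)) (array([354.68350983, 200.74020195]), (17.26081085205078, 17.54754066467285), np.int32(262))
  top plane [ 0.5763 -0.0884  0.16  ] diam px exp 19.373230072250845
  scene plane [ 0.5753 -0.0889  0.16  ] tri (array([ 0.57611963, -0.08825075,  0.16064307]), np.float64(0.00025309907462678577))
short (array([232.46132088, 175.80003548]), (8.530303955078125, 18.77883529663086), np.int32(145)) (array([429.07528114, 222.82402229]), (16.35153579711914, 16.788644790649414), np.int32(239))
  top plane [ 0.5197 -0.3009  0.115 ] diam px exp 18.562623741037424
  scene plane [ 0.5198 -0.3013  0.115 ] tri (array([ 0.51982821, -0.3009826 ,  0.11509901]), np.float64(0.00026053903491975286))
square (array([342.70974731, 231.84652328]), (14.576678276062012, 24.652175903320312), np.int32(310)) (array([290.25989532, 201.76237106]), (16.948497772216797, 17.359745025634766), np.int32(255))
  top plane [0.5738 0.0868 0.14  ] diam px exp 19.004386711313856
  scene plane [0.5743 0.0878 0.14  ] tri (array([0.57370735, 0.0870855 , 0.13931127]), np.float64(0.0006450839895730477))
oil [0.734 0.26  0.1  ]
purple [0.749 0.075 0.15 ]
orange [ 0.331 -0.264  0.15 ]
jar [0.425 0.13  0.085]
mug [0.407 0.004 0.095]
shaker [ 0.408 -0.136  0.086]
```

```bash
python3 - <<'E'
import cv2
a=cv2.imread('pics/top0.png')[160:310,180:470]
cv2.imwrite('pics/crop1.png',cv2.resize(a,None,fx=2.7,fy=2.7,interpolation=cv2.INTER_CUBIC))
E
```

```text
(no output)
```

View pics/crop1.png

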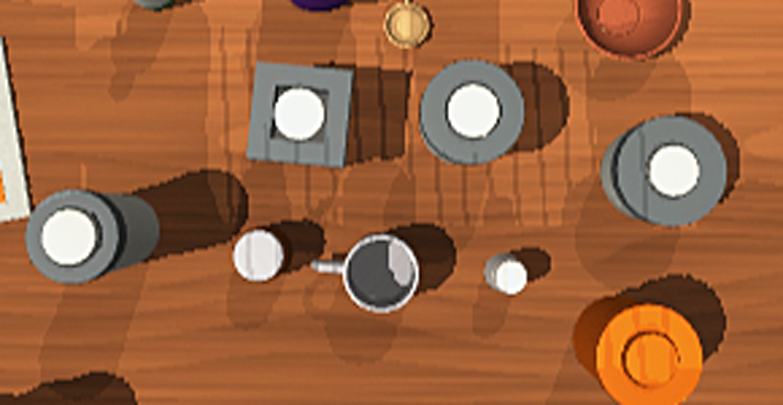

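The crop confirms the targets: tall (68,237), middle (473,110) and short (673,170) have grey round lids and white buttons, and square is at (300,113). Triangulated heights match the given ones to within 1 mm. I'll go up first, close the fingers and move over the tall canister.

{"name": "arm_command", "arguments": {
  "deltas": [
    [0,0,0,0,0,-3.5,1],
    [0,0,0,0,0,-7,1],
    [0,0,0,3.5,2.2,-7,1],
    [0,0,0,7,4.4,-7,1],
    [0,0,0,10.5,6.5,-7,1],
    [0,0,0,14,8.7,-7,1],
    [0,0,0,17.5,10.8,-7,1],
    [0,0,0,20,12.3,-7,1]
  ]
}}

```text
time_s: 0.77
tcp_pos: [0.3295, 0.4265, 0.2881]
ee_rot: [[0.962, -0.271, -0.0], [-0.271, -0.962, -0.001], [-0.0, 0.001, -1.0]]
wrist_force: [0.1, 0.8, -1.2]
gripper_width: 0.478
gripper_force: 0.0
```

```bash
cat > go.py <<'E'
import sys,numpy as np
from station import sense
s=sense();p=np.array(s['tcp_pos']);R=np.array(s['ee_rot'])
t=np.array([float(v) for v in sys.argv[1:4]])  # desired TCP
print(round(s['time_s'],2),p.round(4),'F',np.round(s['wrist_force'],2),'w',round(s['gripper_width'],3),'tool delta cm',(R.T@(t-p)*100).round(2))
E
python3 go.py .450 .296 .269
```

```text
0.77 [0.3295 0.4265 0.2881] F [ 0.13  0.81 -1.16] w 0.478 tool delta cm [15.14  9.28  1.92]
```

{"name": "arm_command", "arguments": {
  "deltas": [
    [0,0,0,3.5,2.2,0,1],
    [0,0,0,7,4.3,0,1],
    [0,0,0,10.5,6.4,0,1],
    [0,0,0,13.5,8.3,0,1],
    [0,0,0,15.1,9.3,0,1],
    [0,0,0,15.1,9.3,0.8,1],
    [0,0,0,15.1,9.3,1.6,1],
    [0,0,0,15.1,9.3,1.6,1]
  ]
}}

```text
time_s: 1.43
tcp_pos: [0.4471, 0.2983, 0.2696]
ee_rot: [[0.963, -0.271, -0.004], [-0.271, -0.963, -0.003], [-0.003, 0.004, -1.0]]
wrist_force: [-0.2, -0.8, 0.7]
gripper_width: 0.009
gripper_force: 0.0
```

```bash
python3 go.py .450 .296 .229; python3 -c "
from station import capture
import cv2
cv2.imwrite('pics/s1.png',capture('scene')['pixels'])"
```

```text
1.43 [0.4471 0.2983 0.2696] F [-0.17 -0.76  0.68] w 0.009 tool delta cm [0.35 0.13 4.06]
```

View pics/s1.png

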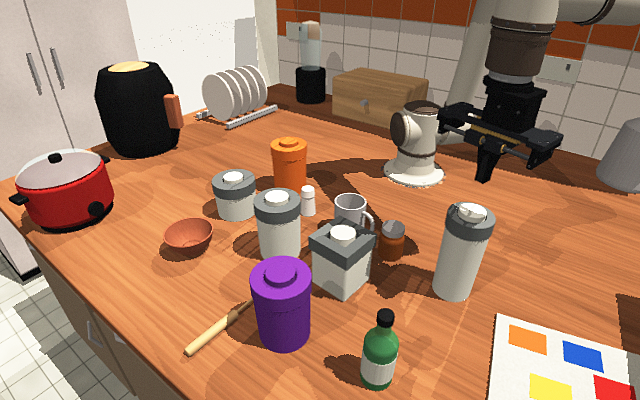

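```bash
python3 - <<'E'
import pickle,cv2
from h import *
from station import sense
s=sense();p=s['tcp_pos']+.019*np.array(s['ee_rot'])[:,2]
S=pickle.load(open('scene.pkl','rb'));print(s['tcp_pos'],p,proj(S,p),proj(S,(.45,.296,.25)))
a=cv2.imread('pics/s1.png')[90:240,410:570];cv2.imwrite('pics/c2.png',cv2.resize(a,None,fx=3.7,fy=3.7))
E
```

```text
[0.44734931 0.29888466 0.27059261] [0.44729989 0.29884222 0.25159272] [479.42468386 191.3338077 ] [477.25372384 192.19981594]
```

View pics/c2.png

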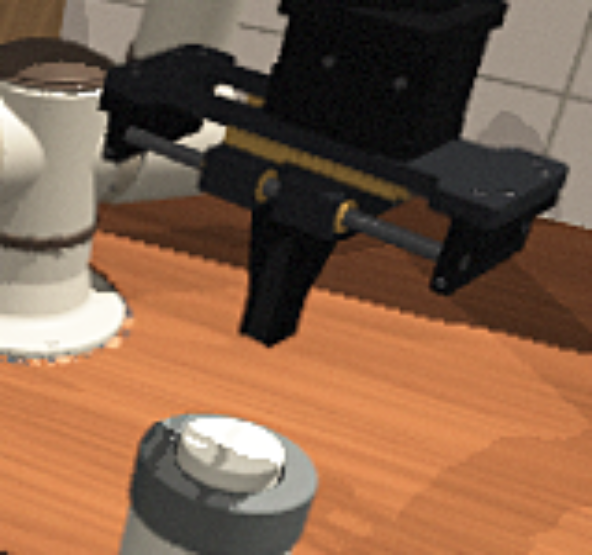

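The closed fingertip shows at about scene (483,183), but the reported pose projects to (479,191), and the gap matters. I'll check it in the top and wrist views.

```bash
python3 - <<'E'
import pickle,cv2
from h import *
from station import sense,capture
s=sense();R=np.array(s['ee_rot']);p=s['tcp_pos']+.019*R[:,2]
C={n:capture(n) for n in('scene','top','wrist')}
pickle.dump(C,open('v1.pkl','wb'))
for n,c in C.items():
    print(n,'tip',proj(c,p).round(1),'tcp',proj(c,s['tcp_pos']).round(1),'button',proj(c,(.45,.296,.21)).round(1))
S=C['scene'];print('J px/cm',[(proj(S,p+.01*e)-proj(S,p)).round(1) for e in np.eye(3)],S['rvec'],S['tvec'])
W=C['wrist'];print(cam(W)[2], R.T@(cam(W)[2]-s['tcp_pos']))
a=C['top']['pixels'][120:340,100:340]
cv2.imwrite('pics/tw.png',np.vstack([cv2.resize(C['wrist']['pixels'],(480,300)),cv2.resize(a,(327,300))if 0 else cv2.copyMakeBorder(cv2.resize(a,(327,300)),0,0,0,153,0)]))
E
```

```text
scene tip [479.4 191.3] tcp [481.9 182.3] button [472.3 210.3]
top tip [198.5 249.1] tcp [195.9 249.4] button [204.9 247.4]
wrist tip [324.5 223.5] tcp [324.7 233.6] button [326.5 202.9]
J px/cm [array([-1.6,  2.3]), array([5.4, 1.7]), array([ 1.3, -4.7])] [ 1.09758364  2.1744034  -1.16728478] [ 0.30663324 -0.10670512  1.25549238]
[0.51430033 0.2820161  0.43852087] [ 0.06870007 -0.00132784 -0.16806376]
```

View pics/tw.png

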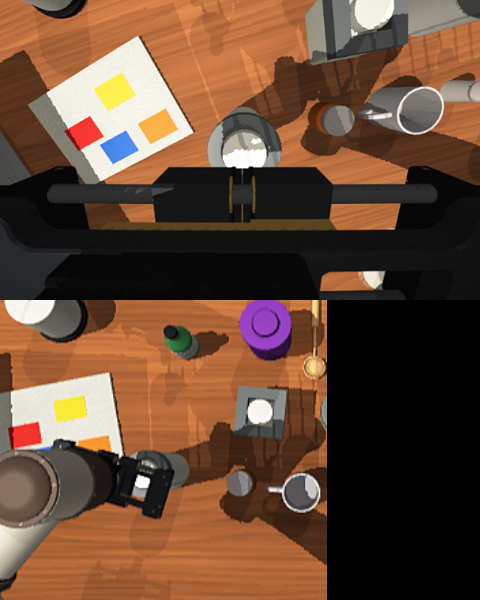

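In the wrist view the button sits in front of the jaws at about (327,197), so the alignment is right. The real tip may be up to 18 mm higher than nominal. I'll descend in small steps and use the force to find contact.

{"name": "arm_command", "arguments": {
  "deltas": [
    [0,0,0,0.3,0.1,0.8,1],
    [0,0,0,0.3,0.1,1.6,1],
    [0,0,0,0.3,0.1,2.4,1],
    [0,0,0,0.3,0.1,3.0,1],
    [0,0,0,0.3,0.1,3.0,1]
  ]
}}

```text
time_s: 2.05
tcp_pos: [0.4502, 0.2964, 0.2401]
ee_rot: [[0.963, -0.271, -0.003], [-0.271, -0.963, -0.003], [-0.002, 0.003, -1.0]]
wrist_force: [-0.0, -0.2, -0.3]
gripper_width: 0.004
gripper_force: 0.0
```

{"name": "arm_command", "arguments": {
  "deltas": [
    [0,0,0,0,0,0.3,1],
    [0,0,0,0,0,0.6,1],
    [0,0,0,0,0,0.9,1],
    [0,0,0,0,0,0.9,1]
  ]
}}

```text
time_s: 2.38
tcp_pos: [0.4509, 0.2969, 0.2327]
ee_rot: [[0.963, -0.271, -0.001], [-0.271, -0.963, -0.001], [-0.001, 0.001, -1.0]]
wrist_force: [0.1, 0.5, -0.3]
gripper_width: 0.004
gripper_force: 0.0
```

{"name": "arm_command", "arguments": {
  "deltas": [
    [0,0,0,0,0,0.2,1],
    [0,0,0,0,0,0.4,1],
    [0,0,0,0,0,0.4,1],
    [0,0,0,0,0,0.4,1]
  ]
}}

```text
time_s: 2.72
tcp_pos: [0.4511, 0.297, 0.2292]
ee_rot: [[0.963, -0.27, -0.0], [-0.27, -0.963, -0.0], [-0.0, 0.0, -1.0]]
wrist_force: [0.1, 0.6, -0.4]
gripper_width: 0.007
gripper_force: 0.0
```

{"name": "arm_command", "arguments": {
  "deltas": [
    [0,0,0,0,0,0.2,1],
    [0,0,0,0,0,0.4,1],
    [0,0,0,0,0,0.4,1]
  ]
}}

```text
time_s: 2.97
tcp_pos: [0.4509, 0.2969, 0.2247]
ee_rot: [[0.963, -0.271, -0.001], [-0.271, -0.963, -0.0], [-0.001, 0.001, -1.0]]
wrist_force: [-0.3, -0.0, -0.5]
gripper_width: 0.005
gripper_force: 0.0
```

{"name": "arm_command", "arguments": {
  "deltas": [
    [0,0,0,0,0,0.2,1],
    [0,0,0,0,0,0.4,1],
    [0,0,0,0,0,0.4,1]
  ]
}}

```text
time_s: 3.22
tcp_pos: [0.4509, 0.2969, 0.2207]
ee_rot: [[0.963, -0.27, -0.001], [-0.27, -0.963, -0.001], [-0.001, 0.001, -1.0]]
wrist_force: [0.8, -0.0, 0.5]
gripper_width: 0.004
gripper_force: 0.0
```

No contact yet, so the closed tip does sit higher than nominal. I'll keep probing.

{"name": "arm_command", "arguments": {
  "deltas": [
    [0,0,0,0,0,0.2,1],
    [0,0,0,0,0,0.4,1],
    [0,0,0,0,0,0.4,1]
  ]
}}

```text
time_s: 3.47
tcp_pos: [0.4509, 0.2969, 0.2167]
ee_rot: [[0.963, -0.27, -0.001], [-0.27, -0.963, -0.001], [-0.001, 0.001, -1.0]]
wrist_force: [0.6, 0.2, -0.3]
gripper_width: 0.007
gripper_force: 0.0
```

{"name": "arm_command", "arguments": {
  "deltas": [
    [0,0,0,0,0,0.2,1],
    [0,0,0,0,0,0.4,1],
    [0,0,0,0,0,0.4,1]
  ]
}}

```text
time_s: 3.72
tcp_pos: [0.4509, 0.2969, 0.2127]
ee_rot: [[0.963, -0.27, -0.001], [-0.27, -0.963, -0.001], [-0.001, 0.001, -1.0]]
wrist_force: [-0.5, 0.4, -0.3]
gripper_width: 0.004
gripper_force: 0.0
```

```bash
python3 - <<'E'
import cv2
from station import sense,capture
s=sense();print(s['tcp_pos'],s['wrist_force'])
a=capture('scene')['pixels'][90:240,410:570];cv2.imwrite('pics/c3.png',cv2.resize(a,None,fx=3.7,fy=3.7))
E
```

```text
[0.45086899 0.29689997 0.21272405] [-0.45331537  0.41792047 -0.33244314]
```

View pics/c3.png

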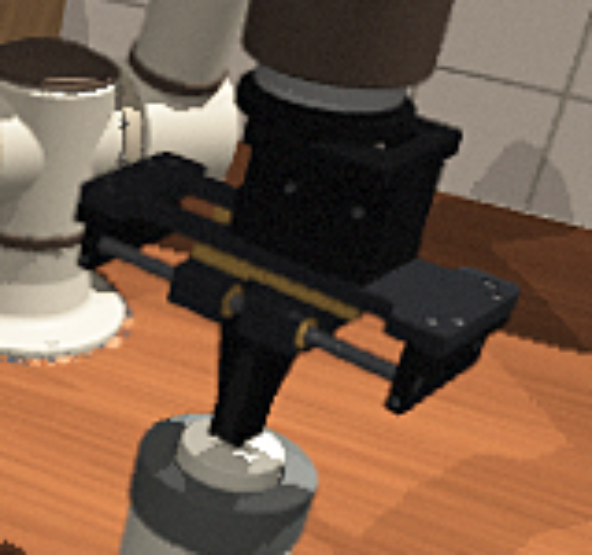

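The fingertip at crop (238,440) is just above the button centre at about (232,448). I'll continue gently.

{"name": "arm_command", "arguments": {
  "deltas": [
    [0,0,0,0,0,0.15,1],
    [0,0,0,0,0,0.3,1],
    [0,0,0,0,0,0.3,1]
  ]
}}

```text
time_s: 4.02
tcp_pos: [0.4509, 0.297, 0.2099]
ee_rot: [[0.963, -0.27, -0.001], [-0.27, -0.963, -0.0], [-0.0, 0.001, -1.0]]
wrist_force: [0.1, -0.9, 0.3]
gripper_width: 0.005
gripper_force: 0.0
```

{"name": "arm_command", "arguments": {
  "deltas": [
    [0,0,0,0,0,0.15,1],
    [0,0,0,0,0,0.3,1],
    [0,0,0,0,0,0.3,1]
  ]
}}

```text
time_s: 4.27
tcp_pos: [0.4509, 0.2969, 0.2069]
ee_rot: [[0.963, -0.27, -0.001], [-0.27, -0.963, -0.0], [-0.0, 0.001, -1.0]]
wrist_force: [-0.1, -0.4, -0.3]
gripper_width: 0.006
gripper_force: 0.0
```

{"name": "arm_command", "arguments": {
  "deltas": [
    [0,0,0,0,0,0.15,1],
    [0,0,0,0,0,0.3,1],
    [0,0,0,0,0,0.3,1]
  ]
}}

```text
time_s: 4.52
tcp_pos: [0.4512, 0.2972, 0.2045]
ee_rot: [[0.963, -0.27, 0.0], [-0.27, -0.963, 0.0], [0.0, -0.0, -1.0]]
wrist_force: [-0.1, 0.2, 1.6]
gripper_width: 0.006
gripper_force: 0.8
```

{"name": "arm_command", "arguments": {
  "deltas": [
    [0,0,0,0,0,0.15,1],
    [0,0,0,0,0,0.3,1],
    [0,0,0,0,0,0.3,1]
  ]
}}

```text
time_s: 4.77
tcp_pos: [0.4512, 0.2971, 0.2014]
ee_rot: [[0.963, -0.27, 0.0], [-0.27, -0.963, 0.0], [0.0, -0.0, -1.0]]
wrist_force: [-0.5, 0.5, 4.2]
gripper_width: 0.004
gripper_force: 1.7
```

Contact came at TCP z of about 0.2045, so flush is near 0.195.

{"name": "arm_command", "arguments": {
  "deltas": [
    [0,0,0,0,0,0.15,1],
    [0,0,0,0,0,0.3,1],
    [0,0,0,0,0,0.45,1],
    [0,0,0,0,0,0.45,1]
  ]
}}

```text
time_s: 5.1
tcp_pos: [0.4512, 0.2972, 0.1968]
ee_rot: [[0.963, -0.27, 0.0], [-0.27, -0.963, 0.0], [0.0, -0.0, -1.0]]
wrist_force: [-1.1, -0.2, 4.3]
gripper_width: 0.007
gripper_force: 2.1
```

{"name": "arm_command", "arguments": {
  "deltas": [
    [0,0,0,0,0,0.15,1],
    [0,0,0,0,0,0.3,1],
    [0,0,0,0,0,0.3,1],
    [0,0,0,0,0,0.3,1]
  ]
}}

```text
time_s: 5.43
tcp_pos: [0.4512, 0.2972, 0.194]
ee_rot: [[0.963, -0.27, 0.0], [-0.27, -0.963, 0.0], [0.0, -0.0, -1.0]]
wrist_force: [-0.8, 0.4, 4.6]
gripper_width: 0.004
gripper_force: 2.5
```

{"name": "arm_command", "arguments": {
  "deltas": [
    [0,0,0,0,0,0.15,1],
    [0,0,0,0,0,0.2,1],
    [0,0,0,0,0,0.2,1],
    [0,0,0,0,0,0.2,1]
  ]
}}

```text
time_s: 5.77
tcp_pos: [0.4513, 0.2972, 0.1922]
ee_rot: [[0.963, -0.27, 0.001], [-0.27, -0.963, 0.0], [0.001, -0.0, -1.0]]
wrist_force: [-2.2, -1.0, 6.1]
gripper_width: 0.004
gripper_force: 3.0
```

{"name": "arm_command", "arguments": {
  "deltas": [
    [0,0,0,0,0,-0.5,1],
    [0,0,0,0,0,-1.5,1],
    [0,0,0,0,0,-3,1],
    [0,0,0,0,0,-5,1],
    [0,0,0,0,0,-6,1],
    [0,0,0,0,0,-6,1]
  ]
}}

```text
time_s: 6.27
tcp_pos: [0.4522, 0.2981, 0.2545]
ee_rot: [[0.963, -0.27, 0.004], [-0.27, -0.963, 0.004], [0.003, -0.005, -1.0]]
wrist_force: [0.8, 0.4, 0.1]
gripper_width: 0.01
gripper_force: 0.0
```

```bash
python3 - <<'E'
import pickle
from h import *
from station import capture
S=capture('scene');A=blob(S,(471,213),22,200);print(A,proj(S,(.45,.296,.21)),proj(S,(.45,.296,.20)))
a=S['pixels'][90:240,410:570];cv2.imwrite('pics/c4.png',cv2.resize(a,None,fx=3.7,fy=3.7))
E
python3 go.py .576 -.0885 .25
```

```text
(array([473.48677444, 213.07365799]), (8.835875511169434, 26.946826934814453), np.int32(203)) [472.29688025 210.2648722 ] [471.096226   214.60740786]
6.32 [0.4514 0.2975 0.2526] F [-0.07  0.16 -0.22] w 0.002 tool delta cm [22.44 33.79  0.2 ]
```

View pics/c4.png

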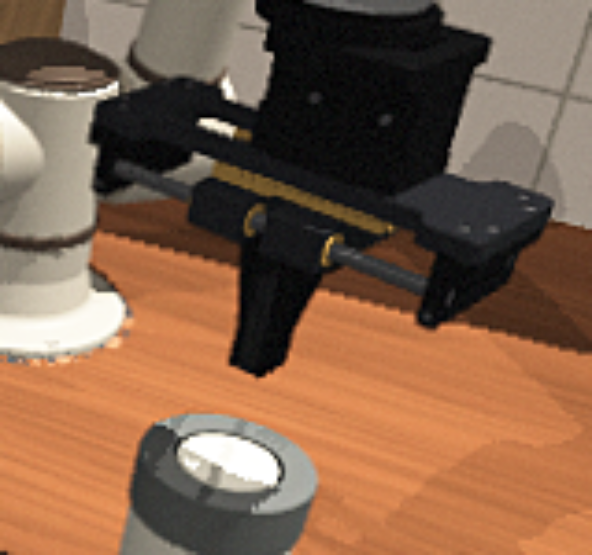

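The crop shows the tall button flush with its lid (crop (230,460)). The effective tip height is about TCP z + 5 mm, so middle touches at TCP 0.1545 with flush at 0.1445. Next is the middle canister.

{"name": "arm_command", "arguments": {
  "deltas": [
    [0,0,0,2,3,0,1],
    [0,0,0,4,6,0,1],
    [0,0,0,6,9,0,1],
    [0,0,0,8,12,0,1],
    [0,0,0,10,15,0,1],
    [0,0,0,12,18,0,1],
    [0,0,0,14,21,0,1],
    [0,0,0,16,24,0,1]
  ]
}}

```text
time_s: 6.98
tcp_pos: [0.5397, 0.021, 0.2503]
ee_rot: [[0.963, -0.27, -0.003], [-0.27, -0.963, -0.0], [-0.002, 0.001, -1.0]]
wrist_force: [0.6, -0.2, -1.0]
gripper_width: 0.006
gripper_force: 0.0
```

```bash
python3 go.py .576 -.0885 .20
```

```text
6.98 [0.5397 0.021  0.2503] F [ 0.65 -0.24 -1.02] w 0.006 tool delta cm [6.47 9.55 5.02]
```

{"name": "arm_command", "arguments": {
  "deltas": [
    [0,0,0,2,3,0,1],
    [0,0,0,4,6,0,1],
    [0,0,0,6,9,0,1],
    [0,0,0,6.5,9.5,1.5,1],
    [0,0,0,6.5,9.5,3,1],
    [0,0,0,6.5,9.5,4,1],
    [0,0,0,6.5,9.5,5,1],
    [0,0,0,6.5,9.5,5,1]
  ]
}}

```text
time_s: 7.65
tcp_pos: [0.5754, -0.0859, 0.1986]
ee_rot: [[0.963, -0.27, -0.006], [-0.27, -0.963, 0.0], [-0.006, 0.001, -1.0]]
wrist_force: [-0.5, 0.4, -0.4]
gripper_width: 0.005
gripper_force: 0.0
```

```bash
python3 go.py .576 -.0885 .158
```

```text
7.65 [ 0.5754 -0.0859  0.1986] F [-0.49  0.45 -0.37] w 0.005 tool delta cm [0.15 0.23 4.06]
```

{"name": "arm_command", "arguments": {
  "deltas": [
    [0,0,0,0.1,0.2,0.8,1],
    [0,0,0,0.1,0.2,1.6,1],
    [0,0,0,0.1,0.2,2.4,1],
    [0,0,0,0.1,0.2,3.2,1],
    [0,0,0,0.1,0.2,3.7,1],
    [0,0,0,0.1,0.2,3.9,1],
    [0,0,0,0.1,0.2,3.9,1]
  ]
}}

```text
time_s: 8.23
tcp_pos: [0.5773, -0.0885, 0.1621]
ee_rot: [[0.963, -0.27, -0.001], [-0.27, -0.963, -0.0], [-0.001, 0.0, -1.0]]
wrist_force: [-0.4, -0.1, 0.6]
gripper_width: 0.006
gripper_force: 0.0
```

{"name": "arm_command", "arguments": {
  "deltas": [
    [0,0,0,0,0,0.15,1],
    [0,0,0,0,0,0.3,1],
    [0,0,0,0,0,0.45,1],
    [0,0,0,0,0,0.6,1],
    [0,0,0,0,0,0.6,1]
  ]
}}

```text
time_s: 8.65
tcp_pos: [0.5774, -0.0885, 0.1565]
ee_rot: [[0.963, -0.27, -0.0], [-0.27, -0.963, 0.0], [-0.0, 0.0, -1.0]]
wrist_force: [-0.6, -0.1, -0.6]
gripper_width: 0.003
gripper_force: 0.0
```

{"name": "arm_command", "arguments": {
  "deltas": [
    [0,0,0,0,0,0.15,1],
    [0,0,0,0,0,0.3,1],
    [0,0,0,0,0,0.45,1],
    [0,0,0,0,0,0.45,1]
  ]
}}

```text
time_s: 8.98
tcp_pos: [0.5778, -0.0885, 0.1526]
ee_rot: [[0.963, -0.27, 0.001], [-0.27, -0.963, -0.0], [0.001, 0.0, -1.0]]
wrist_force: [0.1, -0.6, 2.3]
gripper_width: 0.004
gripper_force: 1.4
```

{"name": "arm_command", "arguments": {
  "deltas": [
    [0,0,0,0,0,0.15,1],
    [0,0,0,0,0,0.3,1],
    [0,0,0,0,0,0.45,1],
    [0,0,0,0,0,0.6,1],
    [0,0,0,0,0,0.6,1]
  ]
}}

```text
time_s: 9.4
tcp_pos: [0.5778, -0.0885, 0.1464]
ee_rot: [[0.963, -0.27, 0.001], [-0.27, -0.963, -0.0], [0.001, 0.0, -1.0]]
wrist_force: [-0.7, 0.5, 5.0]
gripper_width: 0.007
gripper_force: 2.1
```

{"name": "arm_command", "arguments": {
  "deltas": [
    [0,0,0,0,0,0.15,1],
    [0,0,0,0,0,0.3,1],
    [0,0,0,0,0,0.45,1],
    [0,0,0,0,0,0.45,1],
    [0,0,0,0,0,0.45,1]
  ]
}}

```text
time_s: 9.82
tcp_pos: [0.5778, -0.0885, 0.1421]
ee_rot: [[0.963, -0.27, 0.001], [-0.27, -0.963, -0.0], [0.001, 0.0, -1.0]]
wrist_force: [-0.3, 0.1, 5.6]
gripper_width: 0.006
gripper_force: 2.7
```

{"name": "arm_command", "arguments": {
  "deltas": [
    [0,0,0,0,0,-0.5,1],
    [0,0,0,0,0,-1.5,1],
    [0,0,0,0,0,-3,1],
    [0,0,0,0,0,-5,1],
    [0,0,0,0,0,-7,1],
    [0,0,0,0,0,-8,1],
    [0,0,0,0,0,-8,1]
  ]
}}

```text
time_s: 10.4
tcp_pos: [0.5791, -0.0885, 0.2247]
ee_rot: [[0.963, -0.27, 0.006], [-0.27, -0.963, 0.0], [0.006, -0.002, -1.0]]
wrist_force: [-0.2, 0.3, 1.0]
gripper_width: 0.005
gripper_force: 0.0
```

```bash
python3 - <<'E'
from h import *
from station import capture
S=capture('scene');A=blob(S,(277,198),22,200);print(A,proj(S,(.576,-.0885,.16)),proj(S,(.576,-.0885,.15)))
a=S['pixels'][100:250,200:360];cv2.imwrite('pics/c5.png',cv2.resize(a,None,fx=3.7,fy=3.7))
E
python3 go.py .52 -.301 .222
```

```text
None [276.3378369  195.84681639] [276.60556145 199.64186827]
10.45 [ 0.578  -0.0883  0.2227] F [ 0.77  0.12 -0.45] w 0.001 tool delta cm [ 0.17 22.04  0.04]
```

View pics/c5.png

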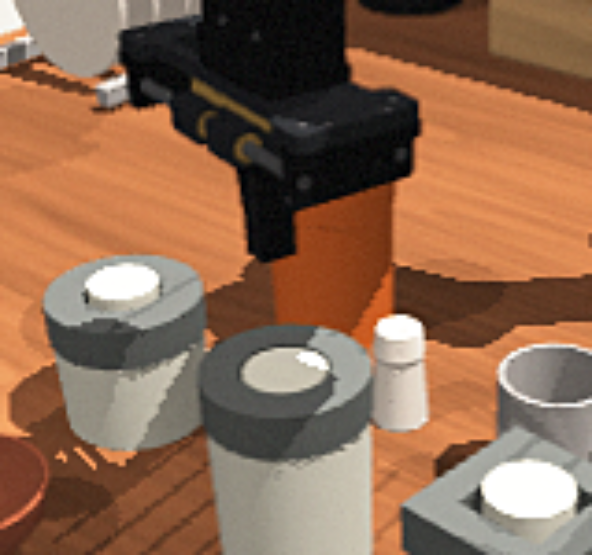

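The crop shows the middle button flush (285,370), and the short and square buttons still up (122,287) and (528,495). The short canister is next: contact expected at TCP z of about 0.1095, pressing to 0.097.

{"name": "arm_command", "arguments": {
  "deltas": [
    [0,0,0,0,3.5,0,1],
    [0,0,0,0,7,0,1],
    [0,0,0,0,10.5,0,1],
    [0,0,0,0,14,0,1],
    [0,0,0,0.1,17.5,0,1],
    [0,0,0,0.1,20.5,0,1],
    [0,0,0,0.1,22,0,1],
    [0,0,0,0.1,22,2,1]
  ]
}}

```text
time_s: 11.12
tcp_pos: [0.5194, -0.3043, 0.2035]
ee_rot: [[0.962, -0.274, 0.004], [-0.274, -0.962, -0.003], [0.005, 0.002, -1.0]]
wrist_force: [0.2, -1.2, -0.2]
gripper_width: 0.006
gripper_force: 0.0
```

```bash
python3 go.py .52 -.301 .116
```

```text
11.12 [ 0.5194 -0.3043  0.2035] F [ 0.23 -1.19 -0.18] w 0.006 tool delta cm [-0.08 -0.35  8.74]
```

{"name": "arm_command", "arguments": {
  "deltas": [
    [0,0,0,0,0,1.5,1],
    [0,0,0,0,0,3,1],
    [0,0,0,0,0,4.5,1],
    [0,0,0,0,0,6,1],
    [0,0,0,0,0,7,1],
    [0,0,0,0,0,7.8,1],
    [0,0,0,0,0,8.2,1],
    [0,0,0,0,0,8.2,1]
  ]
}}

```text
time_s: 11.78
tcp_pos: [0.5185, -0.3003, 0.1185]
ee_rot: [[0.963, -0.27, -0.002], [-0.27, -0.963, 0.001], [-0.002, -0.0, -1.0]]
wrist_force: [1.0, 0.9, -0.2]
gripper_width: 0.007
gripper_force: 0.0
```

```bash
python3 go.py .52 -.301 .11
```

```text
11.78 [ 0.5185 -0.3003  0.1185] F [ 1.01  0.88 -0.24] w 0.007 tool delta cm [0.17 0.02 0.85]
```

{"name": "arm_command", "arguments": {
  "deltas": [
    [0,0,0,0.1,0,0.2,1],
    [0,0,0,0.1,0,0.4,1],
    [0,0,0,0.1,0,0.6,1],
    [0,0,0,0.1,0,0.75,1],
    [0,0,0,0.1,0,0.9,1],
    [0,0,0,0.1,0,1.05,1],
    [0,0,0,0.1,0,1.05,1]
  ]
}}

```text
time_s: 12.37
tcp_pos: [0.5201, -0.3008, 0.1093]
ee_rot: [[0.963, -0.27, 0.0], [-0.27, -0.963, -0.0], [0.0, 0.0, -1.0]]
wrist_force: [-0.8, 0.5, -0.7]
gripper_width: 0.004
gripper_force: 0.0
```

{"name": "arm_command", "arguments": {
  "deltas": [
    [0,0,0,0,0,0.15,1],
    [0,0,0,0,0,0.3,1],
    [0,0,0,0,0,0.45,1],
    [0,0,0,0,0,0.6,1],
    [0,0,0,0,0,0.6,1]
  ]
}}

```text
time_s: 12.78
tcp_pos: [0.5201, -0.3008, 0.1034]
ee_rot: [[0.963, -0.27, 0.0], [-0.27, -0.963, -0.0], [0.0, 0.0, -1.0]]
wrist_force: [-1.2, 0.1, 4.3]
gripper_width: 0.003
gripper_force: 2.0
```

{"name": "arm_command", "arguments": {
  "deltas": [
    [0,0,0,0,0,0.15,1],
    [0,0,0,0,0,0.3,1],
    [0,0,0,0,0,0.45,1],
    [0,0,0,0,0,0.45,1],
    [0,0,0,0,0,0.45,1]
  ]
}}

```text
time_s: 13.2
tcp_pos: [0.5201, -0.3009, 0.099]
ee_rot: [[0.963, -0.27, 0.0], [-0.27, -0.963, -0.0], [0.0, 0.0, -1.0]]
wrist_force: [-1.5, 2.6, 4.6]
gripper_width: 0.0
gripper_force: 2.5
```

{"name": "arm_command", "arguments": {
  "deltas": [
    [0,0,0,0,0,0.15,1],
    [0,0,0,0,0,0.3,1],
    [0,0,0,0,0,0.3,1],
    [0,0,0,0,0,0.3,1]
  ]
}}

```text
time_s: 13.53
tcp_pos: [0.5201, -0.3009, 0.0962]
ee_rot: [[0.963, -0.27, 0.0], [-0.27, -0.963, -0.0], [0.0, 0.0, -1.0]]
wrist_force: [-1.8, 0.7, 5.8]
gripper_width: 0.01
gripper_force: 2.8
```

{"name": "arm_command", "arguments": {
  "deltas": [
    [0,0,0,0,0,-0.5,1],
    [0,0,0,0,0,-1.5,1],
    [0,0,0,0,0,-3,1],
    [0,0,0,0,0,-5,1],
    [0,0,0,0,0,-8,1],
    [0,0,0,0,0,-11,1],
    [0,0,0,0,0,-13,1],
    [0,0,0,0,0,-13,1]
  ]
}}

```text
time_s: 14.2
tcp_pos: [0.5226, -0.3022, 0.2319]
ee_rot: [[0.963, -0.27, 0.01], [-0.27, -0.963, -0.005], [0.011, 0.002, -1.0]]
wrist_force: [0.7, 0.6, 0.2]
gripper_width: 0.004
gripper_force: 0.0
```

```bash
python3 - <<'E'
from h import *
from station import capture
S=capture('scene')
a=S['pixels'][130:320,190:510];cv2.imwrite('pics/c6.png',cv2.resize(a,None,fx=2.5,fy=2.5))
E
python3 go.py .52 -.301 .22
```

```text
14.25 [ 0.5214 -0.3014  0.229 ] F [-0.08  0.01 -0.58] w 0.006 tool delta cm [-0.15 -0.    0.9 ]
```

View pics/c6.png

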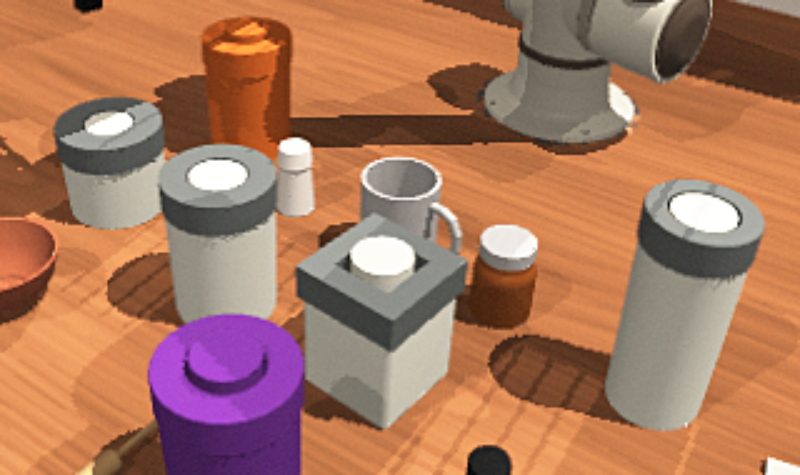

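All three round buttons are flush: (108,123), (217,175) and (705,212). The square one is still up at (382,260), everything stands upright, and the arm is clear. I'll hand in.

```bash
python3 -c "
from station import finish_job
print(finish_job())"
```

```text
the job is handed in; nothing more can be done
None
```

I pressed the tall, middle and short buttons flush in that order, left the square one up, saw nothing displaced in the last camera view, and handed the job in at about 14 s (no verdict was returned).

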